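Hang the prescription basket on the counter stand

ROBOT

A 6-joint arm with a two-finger parallel gripper is mounted at the origin on the work surface. World frame = base frame: x ahead of the robot, y to its left, z up, the work surface at z = 0. Lengths are in m, angles in degrees, forces in N, time in s.
With the tool pointing down it reaches from about 0.325 to 0.9 m from the base axis. Payload 6.1 kg.
Tool frame: the origin (TCP) lies midway between the tips of the shut fingers; the grasp point (between the pads) lies grip_point_offset behind it (grip_point_offset is the distance from the TCP to the grasp point, in m); z points along the fingers, y is the direction in which the jaws open and shut (so a half turn about z gives the same grasp; the last joint's range is limited). The gripper opens to 87 mm and grips with 3 to 60 N. Pads are 19 mm wide; open, the fingers measure 117 mm over their backs; the gripper's body (75 mm by 190 mm) begins 51 mm behind the grasp point.
Start: joints at [-73.115, 12.628, 87.462, -0, 79.91, -7.225], TCP at [0.255, -0.57, 0.223] pointing down, gripper open.
Joint ranges: [-170.65, 170.65], [-52.31, 119.04], [5.05, 147.46], [-71.25, 251.25], [11.57, 151.72], [-153.62, 153.62]. Speed limits (degrees/s): [147.25, 147.25, 172.46, 180, 180, 180].

INTERFACE

Orientations are given as a 3x3 rotation matrix whose columns are the frame's x, y, z axes.
In Python, from plant import * gives the robot as it stands.
- The arm moves only by the shell command python3 -m handwheel 'ROWS'. ROWS is JSON, a list of rows, each an object with "dr": the turn, a rotation vector about the world's x, y, z in rad, a list of three; "slide": the shift along the world's x, y, z in cm, a list of three; "hand": the closure, from 0 (fully open) to 1 (shut). A call has 1 to 5 rows; each row is the pose to reach, as a shift and turn from the pose commanded when the call began; what a row does not reach only later rows make up. A row lasts 1/8 s, in which the tool goes at most 62.5 mm and 10.7 degrees, less where a joint would pass 70% of its speed; a pose out of reach is approached as far as the arm can. A call with a gripper value outside its range is refused whole. The fingers move at their own pace and stop on an object; the grip force is fixed at half the most. Time passes only in rows, so rows that repeat a pose let the fingers close. It gives the time, the measured TCP pose, the force and the opening at its end, in the units of the state.
- sense(): the state, without advancing time (a new reading comes with each control period).
- capture(name): name is "scene" or "top" or "wrist"; returns a dict with "color" (420x560x3 uint8, blue, green, red), "fov_y" (degrees; the focal length in pixels is half the picture's height over the tangent of half this angle, whatever the lens; pixels are square), "cx", "cy" (the principal point, pixels), "view" (4x4, takes a point from world to camera coordinates). Camera axes: x right, y up, looking along -z (the intrinsics and any distortion apply to the point x, -y, -z); pixel columns grow to the right and rows downward; lengths in m; the calibration is good to about 2 mm. A picture is of the moment at which its call begins. There is no depth.
- job_done(): hands the job in, once; it reports no verdict.
The state is a dict: "time": time; "q": joint angles; "dq": joint speeds; "effort": joint torques, N m; "tcp_pos": TCP position; "ee_rot": TCP orientation; "contact_force": force on the tool from outside, world axes, zero at the start; "ft_torque": the same for the moment, N m; "opening": finger opening in m.
Only numpy, scipy, OpenCV 4.12 (cv2) and the standard library are available. Lean on these libraries where they do the work, as an engineer would, in place of code of your own. Each camera call takes 0.05 s, during which the arm holds its last target. There are 200 camera calls.

TASK

Swing the basket's folded-down wire handle upright while the basket stays standing on the counter, then carry the basket by the roller grip and hang it on the stand's twin hook, with the handle wire settled at the bottom of both notches and the basket hanging level and still. The stand's height has been changed by whoever used it last, so feel the handle down gently and let go only once the hooks carry it, never pressing hard or dropping it on them. Keep the basket upright and leave the other things on the counter where they are.

Things in the scene. Friction and masses are not known exactly. Their poses are not given: they have to be found in the camera images.
- basket: Small open plastic basket packed with medicine cartons (fixed in it, below the rim): 100 mm (its x) x 140 mm (its y) x 70 mm high, 0.3 to 0.55 kg in all, loose on the counter. Origin at the centre of its underside, z up. Its wire handle turns on pivots in the two side walls at x = 0, z = 63 mm and at first lies flat, out over the front (-x) side.
- bail (a joint): Angle of the wire handle about the basket's y axis: 0 = flat towards the basket's -x (on a stop), 1.57 = upright, 3.1 = flat to the other side. Nearly free: it falls back when let go. The handle is 5 mm wire: its top runs straight to 56 mm either side of the roller's centre, bare beyond the roller, then bends out to the pivots at y = -76 and +76 mm.
- bail_grip (a point): Centre of the handle's roller grip, 115 mm from the pivots: black cylinder 16 mm in diameter, 44 mm long, axis along the basket's y, turning freely on the wire, so the handle can swing while a gripper holds the roller. Flat: 63 mm above the counter, 57 mm free between it and the basket's front. Upright: 178 mm above the basket's underside.
- stand: Steel counter stand, fixed, rigid. Origin on the counter straight below the hook notches, z up. A telescopic post (24 mm tube, 16 mm rod) at x = +100 mm on a 120 x 130 x 12 mm foot plate centred under it; a crossbar on the rod's top carries two prongs towards -x. Nothing of it rises above the prong tips; the handle's arch goes over the tips from the front (-x). Keep the load on it under 12 N.
- below_notch (a point): Point on the counter below the notches (the stand's origin). Two 8 mm prongs, centre lines at the stand's y = -36 and +36 mm, run level from the post, dip 18 mm into V notches at x = 0 and rise to tips at x = -16 mm, 23 mm above the notch bottom. Notch bottom centre line: 210 to 250 mm up, not reported. The seated handle wire lies along y, its centre about 8 mm above that.
- pill_bottle: Amber jar 48 mm in diameter, 85 mm high, standing; origin at the centre of its underside. Leave alone.
- carton: Paper carton 60 x 100 x 45 mm; origin at the centre of its underside. Leave alone.
- tape: Tape dispenser 130 x 50 mm, 80 mm high; origin at the centre of its underside. Leave alone.
Mind the look-alikes: they are no part of the job. Of the things like the basket, leave any that is yellow; of the rest the smaller one is meant.

How it is judged:
By the outcome, as a careful person would: the job done as asked, in the order asked, and still so for the second after the job is handed in, with the robot touching nothing.
It also fails if it takes over 72 s, if anything falls off the work surface, if the arm or the gripper's body presses on something with over 40 N, if the wrist force passes 120 N, or if a joint passes its speed limit or range.

## Working session

There is one attempt and no reset: what is moved stays moved. The work goes in short steps, Python scripts to look and compute and a shell command to move; the robot and the scene stay as the last step left them, time stands still between calls to the robot, and variables do not carry over. Pictures are saved under pics/ and viewed, about 8 in all and at most 12, crops included, and the job is handed in when it is done.

```bash
ls; mkdir -p pics; python3 - <<'E'
from plant import *
import cv2,numpy as np,pickle
s=sense();print({k:np.round(v,3).tolist() for k,v in s.items()})
try: print(grip_point_offset)
except Exception as e: print(e)
d={}
for n in("scene","top","wrist"):
    c=capture(n);d[n]=c;print(n,[k for k in c],c["fov_y"],c["cx"],c["cy"],np.round(c["view"],3).tolist(),{k:v for k,v in c.items() if k not in("color","view")})
    cv2.imwrite(f"pics/{n}0.png",c["color"])
pickle.dump(d,open("c0.pkl","wb"))
E
```

```text
pics
{'time': 0.0, 'q': [-73.116, 12.674, 87.525, -0.002, 79.909, -7.225], 'dq': [-0.031, -0.03, -0.029, 0.081, 0.007, -0.016], 'effort': [0.0, -49.461, -38.737, 0.07, 0.057, -0.0], 'tcp_pos': [0.255, -0.57, 0.221], 'ee_rot': [[0.913, 0.408, -0.001], [0.408, -0.913, 0.002], [0.0, -0.002, -1.0]], 'contact_force': [-0.142, 0.562, 0.112], 'ft_torque': [-0.02, -0.066, 0.016], 'opening': 0.087}
0.0187
scene ['color', 'fov_y', 'cx', 'cy', 'view'] 49.13619687583351 270.22784972082695 214.9759857980292 [[-0.664, 0.748, -0.008, 0.359], [-0.497, -0.433, 0.752, 0.2], [0.559, 0.503, 0.659, -1.449], [0.0, 0.0, 0.0, 1.0]] {'fov_y': 49.13619687583351, 'cx': 270.22784972082695, 'cy': 214.9759857980292}
top ['color', 'fov_y', 'cx', 'cy', 'view'] 43.569772783060955 271.86081931617304 208.0890009540375 [[-0.007, -1.0, 0.011, 0.003], [0.992, -0.006, 0.125, -0.535], [-0.125, 0.011, 0.992, -1.676], [0.0, 0.0, 0.0, 1.0]] {'fov_y': 43.569772783060955, 'cx': 271.86081931617304, 'cy': 208.0890009540375}
wrist ['color', 'fov_y', 'cx', 'cy', 'view'] 68.02687416383876 279.8157893337431 212.31351485432535 [[0.409, -0.912, -0.001, -0.626], [0.876, 0.393, -0.278, 0.034], [0.254, 0.113, 0.961, -0.391], [0.0, 0.0, 0.0, 1.0]] {'fov_y': 68.02687416383876, 'cx': 279.8157893337431, 'cy': 212.31351485432535}
```

View pics/scene0.png

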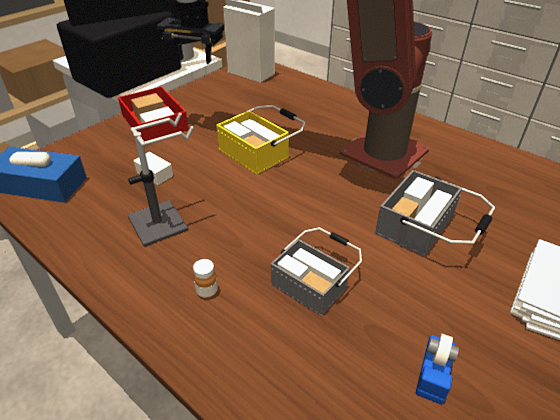

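View pics/top0.png

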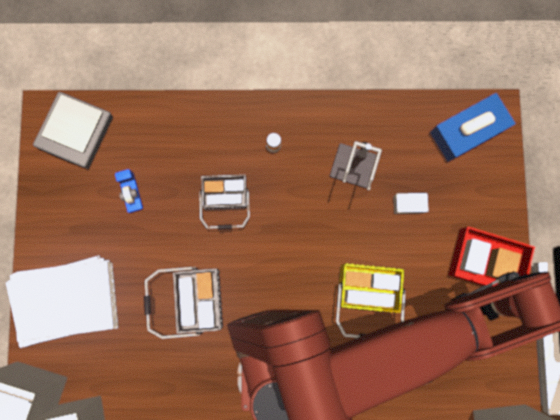

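The things like the basket in the top image are:
- the yellow basket (372,288), which is excluded
- the large grey basket (197,300)
- the small grey basket (225,195)
- the red tray (492,257), with no handle visible

I choose the small grey basket. The stand is at about (357,165). Next I check it in a close crop.

```bash
python3 - <<'E'
import cv2,pickle,numpy as np
d=pickle.load(open("c0.pkl","rb"))
t=d["top"]["color"][130:240,190:390];s=d["scene"]["color"][215:315,255:375]
a=cv2.resize(t,None,fx=4,fy=4,interpolation=cv2.INTER_CUBIC)
for i in range(0,200,20): cv2.line(a,(i*4,0),(i*4,6),(0,255,255),1);cv2.putText(a,str(190+i),(i*4,18),0,.4,(0,255,255))
for i in range(0,110,10): cv2.line(a,(0,i*4),(6,i*4),(0,255,255),1);cv2.putText(a,str(130+i),(8,i*4+4),0,.35,(0,255,255))
cv2.imwrite("pics/top_crop.png",a)
E
cat > h.py <<'E'
import numpy as np
def ray(c,u,v):
    f=210/np.tan(np.radians(c["fov_y"]/2)); V=np.array(c["view"]); R=V[:3,:3]
    d=R.T@np.array([(u-c["cx"])/f,-(v-c["cy"])/f,-1]); return -R.T@V[:3,3],d
def at_z(c,u,v,z):
    o,d=ray(c,u,v); return o+d*(z-o[2])/d[2]
def tri(rs):
    A=0;b=0
    for o,d in rs:
        d=d/np.linalg.norm(d);P=np.eye(3)-np.outer(d,d);A=A+P;b=b+P@o
    return np.linalg.solve(A,b)
def proj(c,p):
    f=210/np.tan(np.radians(c["fov_y"]/2)); q=np.array(c["view"])@np.append(p,1)
    return c["cx"]+f*q[0]/-q[2], c["cy"]+f*q[1]/q[2]
E
```

```text
(no output)
```

View pics/top_crop.png

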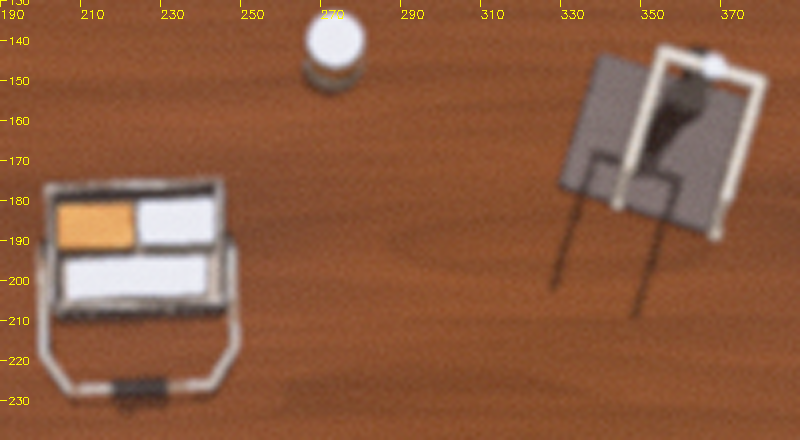

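```bash
python3 - <<'E'
import pickle,numpy as np
from h import *
np.set_printoptions(precision=4,suppress=True)
d=pickle.load(open("c0.pkl","rb"));t=d["top"];s=d["scene"]
P=lambda x,y,z:at_z(t,190+x/4-.4,130+y/4-.4,z)
g=P(140,388,.063);w1=P(72,390,.063);w2=P(212,386,.063)
print("grip",g,"wire",w1,w2,np.linalg.norm(w1-w2))
b1,b2,b3,b4=[P(*p,.07) for p in((46,184),(222,180),(229,308),(53,314))]
print("rim",b1,b2,b3,b4,np.linalg.norm(b1-b2),np.linalg.norm(b2-b3))
a=w2-w1;print("y axis ang",np.degrees(np.arctan2(a[1],a[0])), np.degrees(np.arctan2(*(b2-b1)[[1,0]])),np.degrees(np.arctan2(*(b3-b4)[[1,0]])))
f1,f2,f0=[P(*p,.012) for p in((560,187),(712,234),(600,53))]
print("foot",f1,f2,f0,np.linalg.norm(f1-f2),np.linalg.norm(f1-f0))
for h in(.233,.253,.273):
    t1,t2=P(617,205,h),P(715,234,h);print(h,t1,t2,np.linalg.norm(t1-t2),(t1+t2)/2)
    c1,c2=P(662,50,h-.005),P(762,82,h-.005); print(np.linalg.norm(c1-c2),c1,c2)
# rays from scene
print("scene grip z.063",at_z(s,339,238.5,.063))
for h in (.233,.253,.273):print([proj(s,P(617,205,h)),proj(s,P(715,234,h))])
E
```

```text
grip [0.4729 0.1504 0.063 ] wire [0.4717 0.2044 0.063 ] [0.4742 0.0933 0.063 ] 0.1111926506110554
rim [0.6367 0.2258 0.07  ] [0.6392 0.0849 0.07  ] [0.5357 0.0794 0.07  ] [0.5317 0.2192 0.07  ] 0.14090399755222413 0.10365212893266666
y axis ang -88.71418470543412 -88.97315993114344 -88.3650316717664
foot [ 0.643  -0.1935  0.012 ] [ 0.6027 -0.3189  0.012 ] [ 0.7568 -0.2295  0.012 ] 0.13166031649891946 0.1193787002898207
0.233 [ 0.5882 -0.2072  0.233 ] [ 0.5665 -0.2776  0.233 ] 0.07364253562491385 [ 0.5774 -0.2424  0.233 ]
0.07661884785962049 [ 0.7041 -0.2438  0.228 ] [ 0.6798 -0.3164  0.228 ]
0.253 [ 0.5846 -0.2041  0.253 ] [ 0.5633 -0.2736  0.253 ] 0.07265822805725564 [ 0.5739 -0.2389  0.253 ]
0.07559816944647121 [ 0.699  -0.2403  0.248 ] [ 0.675  -0.3119  0.248 ]
0.273 [ 0.5811 -0.2011  0.273 ] [ 0.56   -0.2696  0.273 ] 0.07167392048959736 [ 0.5705 -0.2354  0.273 ]
0.07457749103332192 [ 0.6939 -0.2368  0.268 ] [ 0.6703 -0.3075  0.268 ]
scene grip z.063 [0.4731 0.154  0.063 ]
[(np.float64(189.4626847051751), np.float64(140.9922566471001)), (np.float64(177.16233304763784), np.float64(127.19107606547912))]
[(np.float64(190.43195679140592), np.float64(133.37550837562236)), (np.float64(178.10828069130218), np.float64(119.91724544906656))]
[(np.float64(191.42480874921085), np.float64(125.57346440791494)), (np.float64(179.07736649997872), np.float64(112.46549473929535))]
```

```bash
python3 - <<'E'
import cv2,pickle
d=pickle.load(open("c0.pkl","rb"))
a=cv2.resize(d["scene"]["color"][105:255,115:365],None,fx=3.2,fy=3.2,interpolation=cv2.INTER_CUBIC)
for i in range(0,250,10): cv2.line(a,(int(i*3.2),0),(int(i*3.2),6),(0,255,255),1);i%20 or cv2.putText(a,str(115+i),(int(i*3.2),18),0,.4,(0,255,255))
for i in range(0,150,10): cv2.line(a,(0,int(i*3.2)),(6,int(i*3.2)),(0,255,255),1);cv2.putText(a,str(105+i),(8,int(i*3.2)+4),0,.35,(0,255,255))
cv2.imwrite("pics/scene_crop.png",a)
E
```

```text
(no output)
```

View pics/scene_crop.png

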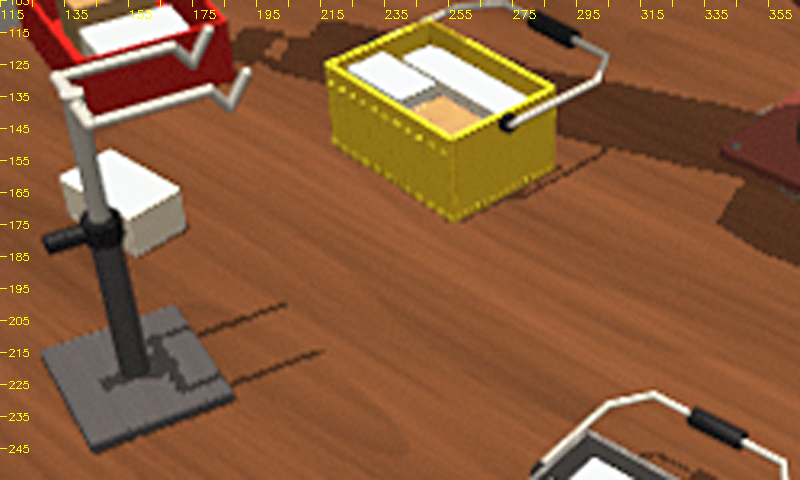

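The crop confirms the small grey basket: its flat handle's roller is at top px (225,227), and the prong tips are at scene px (192,127) and (181,114), with notches at (187,139) and (175,126). From these I get:
- Grip at about (0.473, 0.151), with the basket yawed about +1.3°.
- Stand origin at about (0.586, −0.2425), yawed about −17.6°.
- Notch bottom roughly 0.245 m up.

I'll go above the roller now.

```bash
for i in 1; do python3 -m handwheel '[{"dr":[0,0,0.078],"slide":[1.5,4.8,0],"hand":0.35},{"dr":[0,0,0.156],"slide":[2.9,9.6,0],"hand":0.35},{"dr":[0,0,0.235],"slide":[4.4,14.4,0],"hand":0.35},{"dr":[0,0,0.313],"slide":[5.8,19.2,0],"hand":0.35},{"dr":[0,0,0.391],"slide":[7.3,24,0],"hand":0.35}]'
python3 -m handwheel '[{"dr":[0,0,0.078],"slide":[1.5,4.8,0],"hand":0.35},{"dr":[0,0,0.156],"slide":[2.9,9.6,0],"hand":0.35},{"dr":[0,0,0.235],"slide":[4.4,14.4,0],"hand":0.35},{"dr":[0,0,0.313],"slide":[5.8,19.2,0],"hand":0.35},{"dr":[0,0,0.391],"slide":[7.3,24,0],"hand":0.35}]'
python3 -m handwheel '[{"dr":[0,0,0.078],"slide":[1.5,4.8,0],"hand":0.35},{"dr":[0,0,0.156],"slide":[2.9,9.6,-1],"hand":0.35},{"dr":[0,0,0.235],"slide":[4.4,14.4,-2],"hand":0.35},{"dr":[0,0,0.313],"slide":[5.8,19.2,-2.5],"hand":0.35},{"dr":[0,0,0.391],"slide":[7.3,24,-3],"hand":0.35}]'
python3 -m handwheel '[{"dr":[0,0,0],"slide":[0,0,0],"hand":0.35},{"dr":[0,0,0],"slide":[0,0,0],"hand":0.35}]'; done
cat > snap.py <<'E'
import sys,cv2,pickle,numpy as np
from plant import *
cam,name=sys.argv[1:3]; c=capture(cam); pickle.dump(c,open(name+".pkl","wb"))
x0,y0,x1,y1=map(int,sys.argv[3:7]) if len(sys.argv)>3 else(0,0,560,420)
f=min(800/(x1-x0),600/(y1-y0)); a=cv2.resize(c["color"][y0:y1,x0:x1],None,fx=f,fy=f,interpolation=cv2.INTER_CUBIC)[:600,:800]
st=20
for i in range(x0,x1,st): cv2.putText(a,str(i),(int((i-x0)*f),12),0,.35,(0,255,255)); cv2.line(a,(int((i-x0)*f),0),(int((i-x0)*f),5),(0,255,255))
for i in range(y0,y1,st): cv2.putText(a,str(i),(6,int((i-y0)*f)+4),0,.35,(0,255,255)); cv2.line(a,(0,int((i-y0)*f)),(5,int((i-y0)*f)),(0,255,255))
cv2.imwrite(f"pics/{name}.png",a)
s=sense();print({k:np.round(s[k],4).tolist() for k in("time","q","tcp_pos","ee_rot","contact_force","opening")})
E
python3 snap.py wrist w1
```

```text
time: 0.78
tcp_pos: [0.3284, -0.3288, 0.2223]
ee_rot: [[0.687, 0.727, -0.0], [0.727, -0.687, 0.0], [0.0, -0.0, -1.0]]
contact_force: [1.2, 0.6, 1.1]
opening: 0.057
time: 1.4
tcp_pos: [0.4014, -0.0889, 0.2225]
ee_rot: [[0.358, 0.934, 0.0], [0.934, -0.358, -0.0], [-0.0, 0.0, -1.0]]
contact_force: [1.7, -0.3, -0.6]
opening: 0.0565
time: 2.02
tcp_pos: [0.4743, 0.1512, 0.1922]
ee_rot: [[-0.026, 1.0, -0.0], [1.0, 0.026, -0.0], [-0.0, -0.0, -1.0]]
contact_force: [1.1, -0.7, 0.6]
opening: 0.0564
time: 2.28
tcp_pos: [0.4739, 0.1493, 0.1921]
ee_rot: [[-0.023, 1.0, -0.001], [1.0, 0.023, -0.001], [-0.001, -0.001, -1.0]]
contact_force: [0.4, -0.2, 0.4]
opening: 0.0569
{'time': 2.325, 'q': [8.3448, -3.7241, 108.1072, -0.0275, 75.6539, 7.0787], 'tcp_pos': [0.474, 0.1488, 0.1924], 'ee_rot': [[-0.0222, 0.9998, -0.0006], [0.9998, 0.0222, -0.0006], [-0.0005, -0.0006, -1.0]], 'contact_force': [0.1329, -0.1452, 0.3168], 'opening': 0.0565}
```

View pics/w1.png

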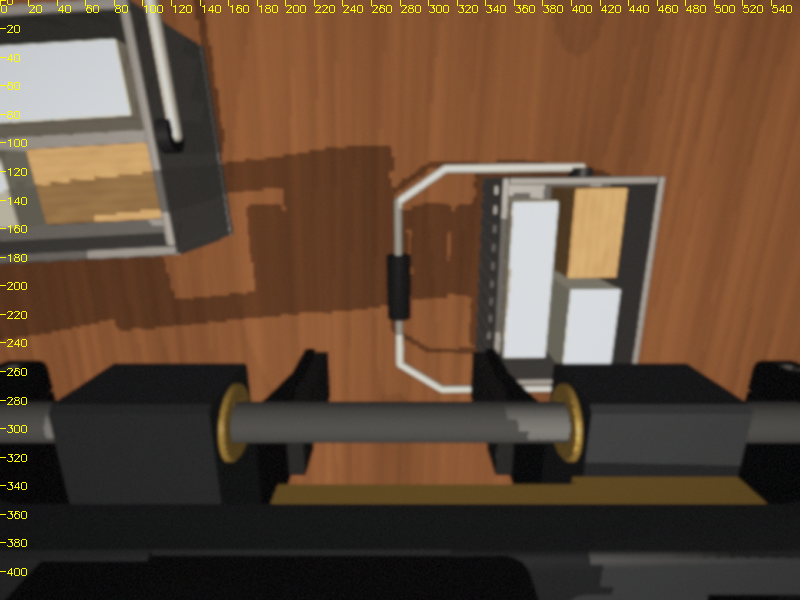

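Wrist view: the roller's centre is at about px (279,201), between the fingers in x, and the bare wire runs from (279,142) to (280,255). I'll compute its position.

```bash
python3 - <<'E'
import pickle,numpy as np
from h import *
c=pickle.load(open("w1.pkl","rb"))
for u,v in((278.8,178.5),(278.8,223.5),(278.8,201),(279.2,142),(279.8,255)):print(np.round(at_z(c,u,v,.063),4))
E
```

```text
[0.4731 0.1732 0.063 ]
[0.4741 0.1284 0.063 ]
[0.4736 0.1513 0.063 ]
[0.4726 0.207  0.063 ]
[0.4759 0.0947 0.063 ]
```

```bash
python3 -m handwheel '[{"dr":[0,0,0],"slide":[0,0.1,-4],"hand":0.35},{"dr":[0,0,0],"slide":[0,0.1,-8],"hand":0.35},{"dr":[0,0,0],"slide":[0,0.1,-12],"hand":0.35},{"dr":[0,0,0],"slide":[0,0.1,-14],"hand":0.35},{"dr":[0,0,0],"slide":[0,0.1,-14.8],"hand":0.35}]'
python3 -m handwheel '[{"dr":[0,0,0],"slide":[0,0,0],"hand":0.35},{"dr":[0,0,0],"slide":[0,0,0],"hand":0.6},{"dr":[0,0,0],"slide":[0,0,0],"hand":0.8},{"dr":[0,0,0],"slide":[0,0,0],"hand":1},{"dr":[0,0,0],"slide":[0,0,0],"hand":1}]'
python3 -m handwheel '[{"dr":[0,0,0],"slide":[0,0,0],"hand":1},{"dr":[0,0,0],"slide":[0,0,0],"hand":1},{"dr":[0,0,0],"slide":[0,0,0],"hand":1}]'
```

```text
time: 2.95
tcp_pos: [0.4734, 0.1491, 0.0435]
ee_rot: [[-0.021, 1.0, -0.002], [1.0, 0.021, -0.0], [-0.0, -0.002, -1.0]]
contact_force: [-0.5, -0.4, -0.2]
opening: 0.0565
time: 3.58
tcp_pos: [0.4744, 0.1506, 0.0448]
ee_rot: [[-0.023, 1.0, 0.0], [1.0, 0.023, 0.0], [0.0, 0.0, -1.0]]
contact_force: [0.0, 0.7, -0.3]
opening: 0.0245
time: 3.95
tcp_pos: [0.4739, 0.1506, 0.0444]
ee_rot: [[-0.023, 1.0, -0.001], [1.0, 0.023, -0.0], [0.0, -0.001, -1.0]]
contact_force: [-2.2, 0.1, 0.9]
opening: 0.0151
```

```bash
python3 -m handwheel '[{"dr":[0,0,0],"slide":[0.04,0,0.9],"hand":1},{"dr":[0,0,0],"slide":[0.14,0,1.8],"hand":1},{"dr":[0,0,0],"slide":[0.32,0,2.68],"hand":1},{"dr":[0,0,0],"slide":[0.56,0.01,3.55],"hand":1},{"dr":[0,0,0],"slide":[0.88,0.02,4.4],"hand":1}]'
python3 -m handwheel '[{"dr":[0,0,0],"slide":[0.37,0.01,0.82],"hand":1},{"dr":[0,0,0],"slide":[0.81,0.02,1.61],"hand":1},{"dr":[0,0,0],"slide":[1.32,0.03,2.36],"hand":1},{"dr":[0,0,0],"slide":[1.88,0.05,3.07],"hand":1},{"dr":[0,0,0],"slide":[2.49,0.06,3.73],"hand":1}]'
python3 snap.py scene s1 255 180 395 300
```

```text
time: 4.58
tcp_pos: [0.4833, 0.1508, 0.0893]
ee_rot: [[-0.023, 1.0, 0.0], [1.0, 0.023, 0.0], [0.0, 0.0, -1.0]]
contact_force: [-2.1, 1.2, 0.3]
opening: 0.0154
time: 5.2
tcp_pos: [0.5086, 0.1516, 0.1265]
ee_rot: [[-0.023, 1.0, 0.001], [1.0, 0.023, 0.0], [0.0, 0.001, -1.0]]
contact_force: [-2.0, 1.5, 1.7]
opening: 0.015
{'time': 5.25, 'q': [8.0488, 4.9475, 106.7125, 0.0177, 68.1745, 6.7349], 'tcp_pos': [0.51, 0.1516, 0.1277], 'ee_rot': [[-0.0228, 0.9997, 0.0028], [0.9997, 0.0228, 0.0007], [0.0006, 0.0028, -1.0]], 'contact_force': [-4.5198, 0.8868, 5.5579], 'opening': 0.0151}
```

View pics/s1.png

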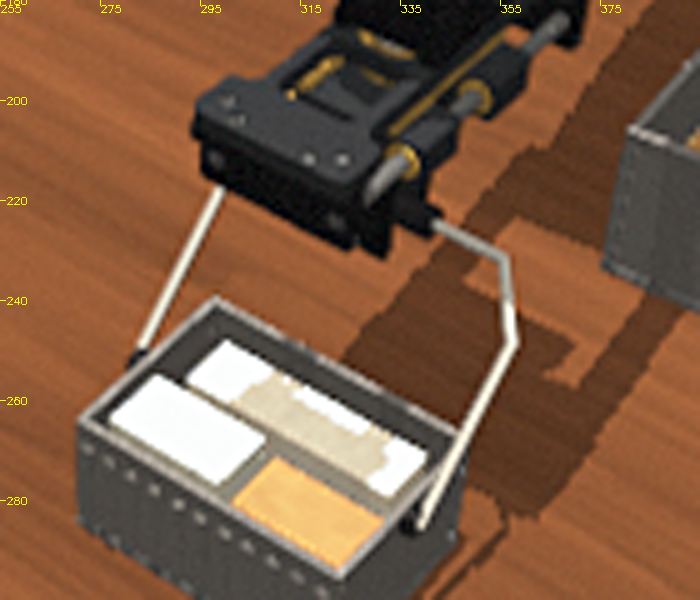

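The handle is swinging up with the roller still in the jaws, and the basket is standing. The force is slightly compressive along the handle, so I'll continue with the arc a little wider.

```bash
python3 -m handwheel '[{"dr":[0,0,0],"slide":[0.6,0.02,0.68],"hand":1},{"dr":[0,0,0],"slide":[1.3,0.03,1.25],"hand":1},{"dr":[0,0,0],"slide":[2.05,0.05,1.75],"hand":1},{"dr":[0,0,0],"slide":[2.84,0.07,2.2],"hand":1},{"dr":[0,0,0],"slide":[3.66,0.09,2.57],"hand":1}]'
python3 -m handwheel '[{"dr":[0,0,0],"slide":[0.85,0.02,0.32],"hand":1},{"dr":[0,0,0],"slide":[1.72,0.04,0.56],"hand":1},{"dr":[0,0,0],"slide":[2.6,0.06,0.74],"hand":1},{"dr":[0,0,0],"slide":[3.5,0.09,0.84],"hand":1},{"dr":[0,0,0],"slide":[4.4,0.11,0.86],"hand":1}]'
python3 -m handwheel '[{"dr":[0,0,0],"slide":[0,0,0],"hand":1},{"dr":[0,0,0],"slide":[0,0,0],"hand":1},{"dr":[0,0,0],"slide":[0,0,0],"hand":1}]'
python3 snap.py scene s2 255 140 395 300
```

```text
time: 5.88
tcp_pos: [0.5451, 0.1521, 0.1515]
ee_rot: [[-0.023, 1.0, -0.0], [1.0, 0.023, -0.0], [-0.0, -0.0, -1.0]]
contact_force: [1.0, -0.7, -2.4]
opening: 0.0154
time: 6.5
tcp_pos: [0.5888, 0.1533, 0.1598]
ee_rot: [[-0.023, 1.0, -0.001], [1.0, 0.023, -0.0], [-0.0, -0.001, -1.0]]
contact_force: [0.1, -0.4, -4.0]
opening: 0.0146
time: 6.88
tcp_pos: [0.5882, 0.1534, 0.16]
ee_rot: [[-0.023, 1.0, -0.0], [1.0, 0.023, -0.0], [-0.0, -0.0, -1.0]]
contact_force: [-0.7, -0.4, -4.8]
opening: 0.0149
{'time': 6.925, 'q': [7.1814, 13.2041, 93.664, -0.0009, 73.1461, 5.8577], 'tcp_pos': [0.5883, 0.1533, 0.1601], 'ee_rot': [[-0.0231, 0.9997, -0.0002], [0.9997, 0.0231, -0.0], [-0.0, -0.0002, -1.0]], 'contact_force': [-0.3813, -0.2471, -5.2588], 'opening': 0.015}
```

View pics/s2.png

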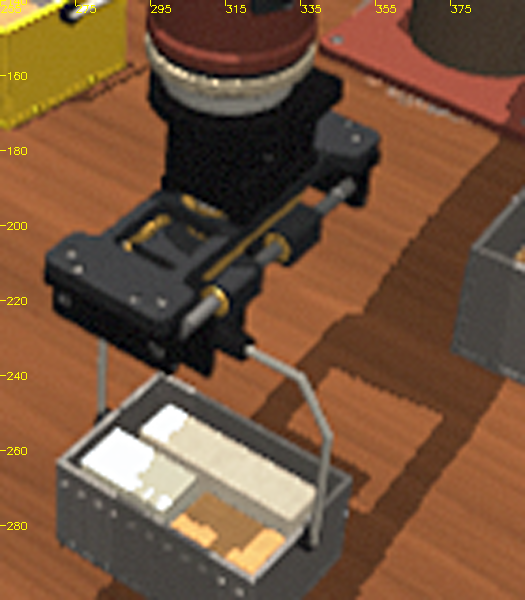

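The handle is upright and the basket stands level on the counter (handle vertical at x≈305–340, rim at about row 262). The roller is held, with about 5 N on the wrist. Next I lift and carry it to a point in front of the stand.

```bash
python3 -m handwheel '[{"dr":[0,0,0],"slide":[0,0,0.2],"hand":1},{"dr":[0,0,0],"slide":[0,0,0.7],"hand":1},{"dr":[0,0,0],"slide":[0,0,1.6],"hand":1},{"dr":[0,0,0],"slide":[0,0,2.8],"hand":1},{"dr":[0,0,0],"slide":[0,0,4.2],"hand":1}]'
python3 -m handwheel '[{"dr":[0,0,0],"slide":[0,0,1.5],"hand":1},{"dr":[0,0,0],"slide":[0,0,3],"hand":1},{"dr":[0,0,0],"slide":[0,0,4.5],"hand":1},{"dr":[0,0,0],"slide":[0,0,5.8],"hand":1},{"dr":[0,0,0],"slide":[0,0,6.6],"hand":1}]'
python3 -m handwheel '[{"dr":[0,0,0],"slide":[0,0,0.4],"hand":1},{"dr":[0,0,0],"slide":[0,0,0.4],"hand":1}]'
python3 -m handwheel '[{"dr":[0,0,-0.002],"slide":[-0.07,-0.19,0],"hand":1},{"dr":[0,0,-0.006],"slide":[-0.23,-0.65,0],"hand":1},{"dr":[0,0,-0.013],"slide":[-0.49,-1.39,0],"hand":1},{"dr":[0,0,-0.023],"slide":[-0.89,-2.5,0],"hand":1},{"dr":[0,0,-0.037],"slide":[-1.41,-3.99,0],"hand":1}]'
python3 -m handwheel '[{"dr":[0,0,-0.016],"slide":[-0.62,-1.76,0],"hand":1},{"dr":[0,0,-0.034],"slide":[-1.28,-3.62,0],"hand":1},{"dr":[0,0,-0.051],"slide":[-1.94,-5.47,0],"hand":1},{"dr":[0,0,-0.068],"slide":[-2.59,-7.32,0],"hand":1},{"dr":[0,0,-0.085],"slide":[-3.25,-9.18,0],"hand":1}]'
python3 -m handwheel '[{"dr":[0,0,-0.017],"slide":[-0.66,-1.85,0],"hand":1},{"dr":[0,0,-0.034],"slide":[-1.31,-3.71,0],"hand":1},{"dr":[0,0,-0.052],"slide":[-1.97,-5.56,0],"hand":1},{"dr":[0,0,-0.069],"slide":[-2.62,-7.42,0],"hand":1},{"dr":[0,0,-0.086],"slide":[-3.28,-9.27,0],"hand":1}]'
python3 -m handwheel '[{"dr":[0,0,-0.017],"slide":[-0.66,-1.85,0],"hand":1},{"dr":[0,0,-0.034],"slide":[-1.31,-3.71,0],"hand":1},{"dr":[0,0,-0.052],"slide":[-1.97,-5.56,0],"hand":1},{"dr":[0,0,-0.069],"slide":[-2.62,-7.42,0],"hand":1},{"dr":[0,0,-0.085],"slide":[-3.25,-9.18,0],"hand":1}]'
python3 -m handwheel '[{"dr":[0,0,-0.014],"slide":[-0.52,-1.48,0],"hand":1},{"dr":[0,0,-0.024],"slide":[-0.92,-2.6,0],"hand":1},{"dr":[0,0,-0.031],"slide":[-1.18,-3.34,0],"hand":1},{"dr":[0,0,-0.035],"slide":[-1.34,-3.8,0],"hand":1},{"dr":[0,0,-0.037],"slide":[-1.41,-3.99,0],"hand":1}]'
python3 -m handwheel '[{"dr":[0,0,0],"slide":[0,0,0],"hand":1},{"dr":[0,0,0],"slide":[0,0,0],"hand":1},{"dr":[0,0,0],"slide":[0,0,0],"hand":1},{"dr":[0,0,0],"slide":[0,0,0],"hand":1}]'
python3 snap.py scene s3 110 90 310 240
```

```text
time: 7.55
tcp_pos: [0.5887, 0.1534, 0.2033]
ee_rot: [[-0.023, 1.0, 0.0], [1.0, 0.023, 0.0], [0.0, 0.0, -1.0]]
contact_force: [-0.4, -0.2, -4.3]
opening: 0.0151
time: 8.18
tcp_pos: [0.5889, 0.1534, 0.2693]
ee_rot: [[-0.023, 1.0, 0.001], [1.0, 0.023, 0.0], [0.0, 0.001, -1.0]]
contact_force: [0.2, -0.4, -4.9]
opening: 0.0151
time: 8.43
tcp_pos: [0.5886, 0.1533, 0.2721]
ee_rot: [[-0.023, 1.0, -0.0], [1.0, 0.023, -0.0], [-0.0, -0.0, -1.0]]
contact_force: [-0.4, -0.8, -5.6]
opening: 0.0149
time: 9.05
tcp_pos: [0.5741, 0.1125, 0.2721]
ee_rot: [[0.015, 1.0, -0.0], [1.0, -0.015, -0.0], [-0.0, -0.0, -1.0]]
contact_force: [0.8, -0.6, -4.6]
opening: 0.0151
time: 9.68
tcp_pos: [0.5415, 0.0203, 0.2722]
ee_rot: [[0.1, 0.995, 0.0], [0.995, -0.1, -0.0], [-0.0, 0.0, -1.0]]
contact_force: [0.4, 0.5, -5.0]
opening: 0.015
time: 10.3
tcp_pos: [0.5087, -0.0723, 0.2722]
ee_rot: [[0.185, 0.983, 0.0], [0.983, -0.185, -0.0], [-0.0, 0.0, -1.0]]
contact_force: [0.3, 0.4, -5.1]
opening: 0.0154
time: 10.92
tcp_pos: [0.4762, -0.1641, 0.2722]
ee_rot: [[0.268, 0.963, 0.0], [0.963, -0.268, -0.0], [-0.0, 0.0, -1.0]]
contact_force: [0.1, -0.3, -4.7]
opening: 0.0149
time: 11.55
tcp_pos: [0.4626, -0.2028, 0.2721]
ee_rot: [[0.302, 0.953, 0.0], [0.953, -0.302, 0.0], [0.0, -0.0, -1.0]]
contact_force: [-0.1, -0.8, -4.1]
opening: 0.0148
time: 12.05
tcp_pos: [0.4626, -0.2026, 0.2722]
ee_rot: [[0.302, 0.953, -0.0], [0.953, -0.302, 0.0], [0.0, -0.0, -1.0]]
contact_force: [0.8, -0.3, -5.3]
opening: 0.0153
{'time': 12.1, 'q': [-32.6081, -5.7157, 101.3436, 0.002, 84.3746, -15.0309], 'tcp_pos': [0.4626, -0.2026, 0.2721], 'ee_rot': [[0.302, 0.9533, -0.0], [0.9533, -0.302, 0.0001], [0.0, -0.0, -1.0]], 'contact_force': [0.5851, -0.3576, -4.1089], 'opening': 0.0148}
```

View pics/s3.png

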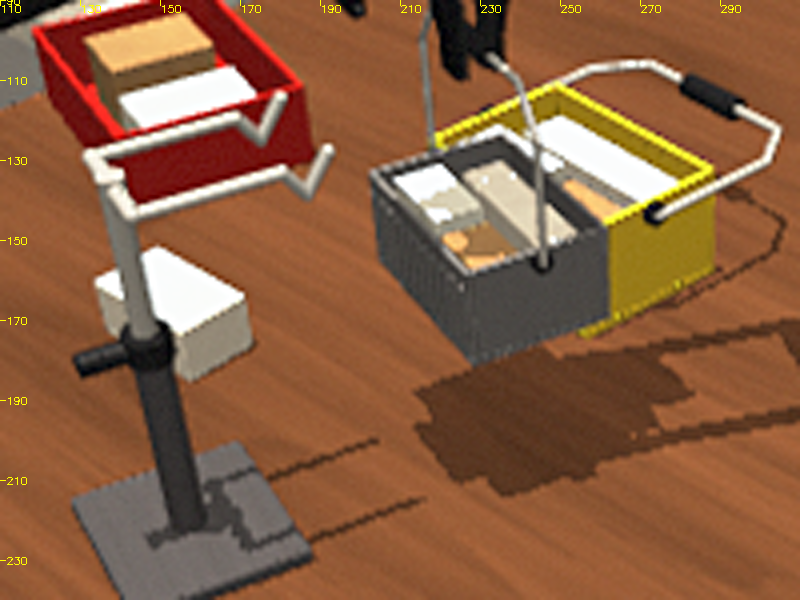

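The basket hangs upright and still from the gripper in front of the stand. The prong tips are at px (192,127) and (180.5,114.3), and the notches at (187,137.8) and (175.5,125). I'll refine the stand from these.

```bash
python3 - <<'E'
import pickle,numpy as np
from h import *
np.set_printoptions(precision=4,suppress=True)
d=pickle.load(open("c0.pkl","rb"));t=d["top"];s=d["scene"]
A=tri([ray(t,343.9,181.1),ray(s,192,127)]);B=tri([ray(t,368.4,188.1),ray(s,180.5,114.2)])
print(A,B,(A+B)/2,np.linalg.norm(A-B))
for p,(u,v) in((A,(192,127)),(B,(180.5,114.2))): print(proj(s,p),proj(t,p))
# notch bottom given stand pose, over heights
th=np.radians(-17.6);X=np.array([np.cos(th),np.sin(th),0]);Y=np.array([-X[1],X[0],0])
for o in((.585,-.244),(.586,-.2415)):
  for h in(.236,.242,.248):
    O=np.array([*o,h]);print(o,h,[np.round(proj(s,O+k*.036*Y),1) for k in(1,-1)],[np.round(proj(s,O-.016*X+[0,0,.023]+k*.036*Y),1) for k in(1,-1)])
E
```

```text
[ 0.5806 -0.2014  0.2691] [ 0.5593 -0.2692  0.2686] [ 0.5699 -0.2353  0.2689] 0.07112936105953702
(np.float64(191.7197771498453), np.float64(126.9551350539484)) (np.float64(343.74189038757356), np.float64(181.2629850772823))
(np.float64(179.67460278686778), np.float64(114.05604985838657)) (np.float64(367.9199237290044), np.float64(188.6072941005267))
(0.585, -0.244) 0.236 [array([186.1, 140.9]), array([174.4, 127.2])] [array([191.2, 130.3]), array([179.2, 117. ])]
(0.585, -0.244) 0.242 [array([185.7, 138.6]), array([174., 125.])] [array([190.9, 128. ]), array([178.9, 114.8])]
(0.585, -0.244) 0.248 [array([185.4, 136.4]), array([173.6, 122.8])] [array([190.6, 125.7]), array([178.5, 112.5])]
(0.586, -0.2415) 0.236 [array([186.4, 141.4]), array([174.7, 127.7])] [array([191.6, 130.9]), array([179.6, 117.5])]
(0.586, -0.2415) 0.242 [array([186.1, 139.2]), array([174.3, 125.5])] [array([191.3, 128.6]), array([179.2, 115.3])]
(0.586, -0.2415) 0.248 [array([185.8, 136.9]), array([174. , 123.3])] [array([191. , 126.3]), array([178.9, 113. ])]
```

```bash
python3 -m handwheel '[{"dr":[0,0,0],"slide":[0.12,-0.04,0],"hand":1},{"dr":[0,0,0],"slide":[0.5,-0.16,0],"hand":1},{"dr":[0,0,0],"slide":[1.12,-0.36,0],"hand":1},{"dr":[0,0,0],"slide":[2,-0.64,0],"hand":1},{"dr":[0,0,0],"slide":[3.06,-0.98,0],"hand":1}]'
python3 -m handwheel '[{"dr":[0,0,0],"slide":[1.19,-0.38,0],"hand":1},{"dr":[0,0,0],"slide":[2.44,-0.78,0],"hand":1},{"dr":[0,0,0],"slide":[3.68,-1.17,0],"hand":1},{"dr":[0,0,0],"slide":[4.93,-1.57,0],"hand":1},{"dr":[0,0,0],"slide":[6.12,-1.95,0],"hand":1}]'
python3 -m handwheel '[{"dr":[0,0,0],"slide":[1.06,-0.34,0],"hand":1},{"dr":[0,0,0],"slide":[1.94,-0.62,0],"hand":1},{"dr":[0,0,0],"slide":[2.56,-0.82,0],"hand":1},{"dr":[0,0,0],"slide":[2.94,-0.94,0],"hand":1},{"dr":[0,0,0],"slide":[3.06,-0.98,0],"hand":1}]'
python3 -m handwheel '[{"dr":[0,0,0],"slide":[0,0,0],"hand":1},{"dr":[0,0,0],"slide":[0,0,0],"hand":1},{"dr":[0,0,0],"slide":[0,0,0],"hand":1},{"dr":[0,0,0],"slide":[0,0,0],"hand":1}]'
python3 snap.py scene s4 120 80 240 170
```

```text
time: 12.72
tcp_pos: [0.494, -0.2128, 0.2721]
ee_rot: [[0.302, 0.953, 0.0], [0.953, -0.302, -0.0], [-0.0, 0.0, -1.0]]
contact_force: [-0.1, 0.2, -4.3]
opening: 0.015
time: 13.35
tcp_pos: [0.5552, -0.2323, 0.272]
ee_rot: [[0.302, 0.953, -0.0], [0.953, -0.302, 0.0], [0.0, -0.0, -1.0]]
contact_force: [-0.6, 0.6, -4.4]
opening: 0.015
time: 13.98
tcp_pos: [0.5851, -0.2419, 0.2721]
ee_rot: [[0.302, 0.953, -0.0], [0.953, -0.302, 0.0], [-0.0, -0.0, -1.0]]
contact_force: [0.7, 0.3, -4.0]
opening: 0.015
time: 14.48
tcp_pos: [0.585, -0.2419, 0.2722]
ee_rot: [[0.302, 0.953, 0.0], [0.953, -0.302, -0.0], [-0.0, 0.0, -1.0]]
contact_force: [0.2, 0.1, -4.0]
opening: 0.0151
{'time': 14.525, 'q': [-29.5985, 12.1686, 82.6873, -0.0, 85.1393, -12.0067], 'tcp_pos': [0.5849, -0.2419, 0.2722], 'ee_rot': [[0.3022, 0.9532, 0.0001], [0.9532, -0.3022, -0.0], [-0.0, 0.0001, -1.0]], 'contact_force': [-0.2634, -0.593, -4.729], 'opening': 0.0148}
```

View pics/s4.png

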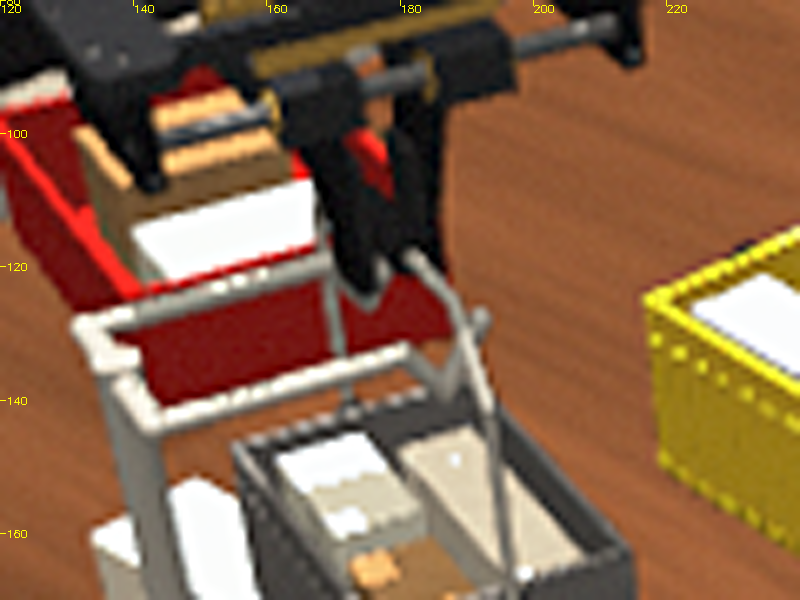

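The handle wire passes over the tips and sits straight above the notches: wire at about px (184,120), notch at (186,139). I'll lower it gently.

```bash
python3 -m handwheel '[{"dr":[0,0,0],"slide":[0,0,-0.4],"hand":1},{"dr":[0,0,0],"slide":[0,0,-1],"hand":1},{"dr":[0,0,0],"slide":[0,0,-1.6],"hand":1},{"dr":[0,0,0],"slide":[0,0,-2.2],"hand":1},{"dr":[0,0,0],"slide":[0,0,-2.6],"hand":1}]' | grep -v rot
for i in 1 2; do python3 -m handwheel '[{"dr":[0,0,0],"slide":[0,0,-0.1],"hand":1},{"dr":[0,0,0],"slide":[0,0,-0.2],"hand":1},{"dr":[0,0,0],"slide":[0,0,-0.2],"hand":1}]' | grep -v -e rot -e open;done
```

```text
time: 15.15
tcp_pos: [0.5848, -0.2417, 0.2454]
contact_force: [-0.1, 0.5, -4.9]
opening: 0.0149
time: 15.52
tcp_pos: [0.5851, -0.2419, 0.2444]
contact_force: [-0.2, 0.5, -4.8]
time: 15.9
tcp_pos: [0.5849, -0.2418, 0.242]
contact_force: [-0.1, 0.4, -4.6]
```

```bash
for i in 1 2 3 4 5; do python3 -m handwheel '[{"dr":[0,0,0],"slide":[0,0,-0.1],"hand":1},{"dr":[0,0,0],"slide":[0,0,-0.1],"hand":1}]' | grep -e pos -e force;done
```

```text
tcp_pos: [0.585, -0.2419, 0.241]
contact_force: [0.2, 0.4, -4.0]
tcp_pos: [0.585, -0.2419, 0.24]
contact_force: [0.6, -0.1, -4.1]
tcp_pos: [0.5851, -0.2419, 0.2394]
contact_force: [0.6, -0.7, -3.4]
tcp_pos: [0.5853, -0.242, 0.2389]
contact_force: [-0.9, -0.6, 0.3]
tcp_pos: [0.5854, -0.2421, 0.2386]
contact_force: [-2.5, 1.2, 4.8]
```

It touched: contact at TCP ≈0.2394, now about 9.5 N on the hooks with a push towards −X, so the wire is likely on the rear flank. I'll back off 1.5 mm at once and shift forward a little.

```bash
python3 -m handwheel '[{"dr":[0,0,0],"slide":[0,0,0.15],"hand":1},{"dr":[0,0,0],"slide":[0,0,0.15],"hand":1}]' | grep -e pos -e force
python3 -m handwheel '[{"dr":[0,0,0],"slide":[-0.1,0.03,0],"hand":1},{"dr":[0,0,0],"slide":[-0.1,0.03,0],"hand":1}]' | grep -e pos -e force
python3 -m handwheel '[{"dr":[0,0,0],"slide":[-0.1,0.03,0],"hand":1},{"dr":[0,0,0],"slide":[-0.1,0.03,0],"hand":1}]' | grep -e pos -e force
python3 snap.py scene s5 120 80 240 170
```

```text
tcp_pos: [0.5852, -0.242, 0.2387]
contact_force: [0.7, 0.9, 0.8]
tcp_pos: [0.5849, -0.2419, 0.2386]
contact_force: [4.8, -1.1, -2.6]
tcp_pos: [0.5848, -0.2419, 0.2387]
contact_force: [8.3, -2.2, -2.9]
{'time': 17.95, 'q': [-29.6333, 12.9098, 85.3941, 0.0519, 81.4343, -12.0455], 'tcp_pos': [0.5848, -0.2419, 0.2387], 'ee_rot': [[0.3023, 0.9532, 0.0044], [0.9532, -0.3023, -0.0015], [-0.0001, 0.0047, -1.0]], 'contact_force': [8.6869, -3.0668, -3.3648], 'opening': 0.0153}
```

View pics/s5.png

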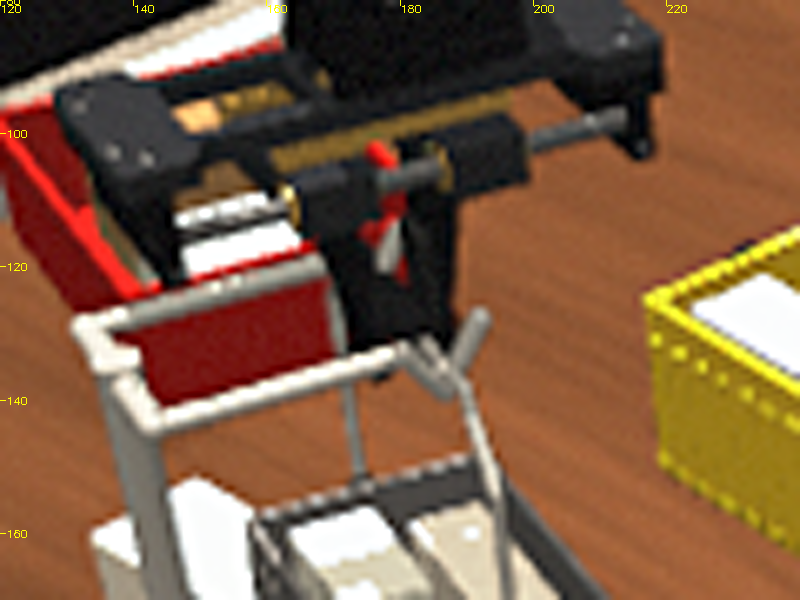

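The 2 mm command moved the TCP by almost nothing and gave a +X reaction of about 9 N. So the wire is already held from both sides at the bottom of the notch (display (443,375)). I'll take the sideways command back, so that only the basket's weight rests on the hooks.

```bash
python3 -m handwheel '[{"dr":[0,0,0],"slide":[0.1,-0.03,0],"hand":1},{"dr":[0,0,0],"slide":[0.18,-0.055,0],"hand":1},{"dr":[0,0,0],"slide":[0.18,-0.055,0],"hand":1},{"dr":[0,0,0],"slide":[0.18,-0.055,0],"hand":1}]' | grep -e pos -e force
python3 -c "
from plant import *
s=sense();print(s['contact_force'],s['tcp_pos'])"
```

```text
tcp_pos: [0.585, -0.2419, 0.2386]
contact_force: [3.4, -1.7, -0.8]
[ 3.37167747 -1.65466084 -0.78592173] [ 0.58495421 -0.24187814  0.23857635]
```

```bash
python3 -m handwheel '[{"dr":[0,0,0],"slide":[0.07,-0.02,0],"hand":1},{"dr":[0,0,0],"slide":[0.07,-0.02,0],"hand":1},{"dr":[0,0,0],"slide":[0.07,-0.02,0],"hand":1}]' | grep -e pos -e force
```

```text
tcp_pos: [0.5851, -0.2419, 0.2386]
contact_force: [0.2, 0.1, 0.4]
```

The wrist force is about zero, so the hooks carry everything. I'll open slowly.

```bash
python3 -m handwheel '[{"dr":[0,0,0],"slide":[0,0,0],"hand":0.82},{"dr":[0,0,0],"slide":[0,0,0],"hand":0.78},{"dr":[0,0,0],"slide":[0,0,0],"hand":0.74},{"dr":[0,0,0],"slide":[0,0,0],"hand":0.68},{"dr":[0,0,0],"slide":[0,0,0],"hand":0.6}]'|grep -v rot
python3 -m handwheel '[{"dr":[0,0,0],"slide":[0,0,0],"hand":0.52},{"dr":[0,0,0],"slide":[0,0,0],"hand":0.45},{"dr":[0,0,0],"slide":[0,0,0],"hand":0.45},{"dr":[0,0,0],"slide":[0,0,0],"hand":0.45}]'|grep -v rot
python3 snap.py scene s6 120 80 260 185
```

```text
time: 19.45
tcp_pos: [0.5855, -0.242, 0.2386]
contact_force: [-0.1, 0.1, -0.5]
opening: 0.0308
time: 19.95
tcp_pos: [0.5855, -0.242, 0.2386]
contact_force: [0.8, -0.8, -0.7]
opening: 0.0476
{'time': 20.0, 'q': [-29.5852, 13.2222, 85.0284, -0.0008, 81.7455, -11.9962], 'tcp_pos': [0.5855, -0.242, 0.2387], 'ee_rot': [[0.3022, 0.9532, 0.0001], [0.9532, -0.3022, -0.0], [-0.0, 0.0001, -1.0]], 'contact_force': [1.0983, -0.0705, 0.7065], 'opening': 0.0475}
```

View pics/s6.png

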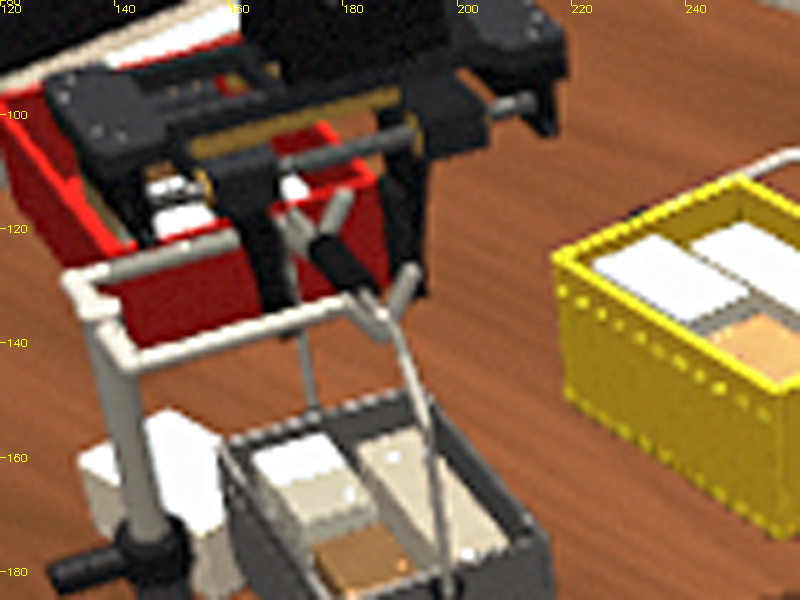

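The roller is free between the open fingers, and the wire sits in both notches (display (300,235) and (382,320)). I'll withdraw straight up and let it settle.

```bash
python3 -m handwheel '[{"dr":[0,0,0],"slide":[0,0,0.6],"hand":0.45},{"dr":[0,0,0],"slide":[0,0,1.6],"hand":0.45},{"dr":[0,0,0],"slide":[0,0,3],"hand":0.45},{"dr":[0,0,0],"slide":[0,0,5],"hand":0.45},{"dr":[0,0,0],"slide":[0,0,7],"hand":0.45}]'|grep -v rot
python3 -m handwheel '[{"dr":[0,0,0],"slide":[-2,0,2],"hand":0.45},{"dr":[0,0,0],"slide":[-5,0,4],"hand":0.45},{"dr":[0,0,0],"slide":[-8,0,6],"hand":0.45},{"dr":[0,0,0],"slide":[-11,0,7],"hand":0.45},{"dr":[0,0,0],"slide":[-13,0,7],"hand":0.45}]'|grep -v rot
for i in 1 2 3 4 5; do python3 -m handwheel '[{"dr":[0,0,0],"slide":[0,0,0],"hand":0.45},{"dr":[0,0,0],"slide":[0,0,0],"hand":0.45},{"dr":[0,0,0],"slide":[0,0,0],"hand":0.45},{"dr":[0,0,0],"slide":[0,0,0],"hand":0.45},{"dr":[0,0,0],"slide":[0,0,0],"hand":0.45}]'|grep force;done
python3 snap.py scene s7
python3 - <<'E'
import pickle,cv2,numpy as np
from plant import *
a=pickle.load(open("s7.pkl","rb"))["color"].astype(int)
for _ in range(4):
    b=capture("scene")["color"].astype(int); print("max diff at basket",np.abs(b-a)[100:240,140:230].max())
t=capture("top"); t0=pickle.load(open("c0.pkl","rb"))["top"]["color"].astype(int)
print("other items top diff",[int(np.abs(t["color"].astype(int)-t0)[y0:y1,x0:x1].mean()) for x0,y0,x1,y1 in((260,130,290,155),(110,165,145,215),(140,260,225,340),(393,188,432,216))])
E
python3 - <<'E'
import cv2
i=cv2.imread("pics/s7.png");f=800/560
o=cv2.resize(i[int(90*f):int(300*f),int(110*f):int(390*f)],(800,600));cv2.imwrite("pics/s7c.png",o)
E
```

```text
time: 20.62
tcp_pos: [0.5857, -0.2422, 0.3108]
contact_force: [0.7, -0.5, 0.3]
opening: 0.0479
time: 21.25
tcp_pos: [0.4549, -0.2424, 0.3818]
contact_force: [1.4, 0.2, -0.1]
opening: 0.0477
contact_force: [0.5, -0.1, 0.1]
contact_force: [0.1, 0.1, -1.1]
contact_force: [0.8, 0.3, -0.0]
contact_force: [-0.4, 0.9, -0.1]
contact_force: [0.5, -0.0, -0.2]
{'time': 24.425, 'q': [-36.748, -5.6357, 90.1087, -0.0001, 95.5277, -19.1597], 'tcp_pos': [0.4555, -0.242, 0.3786], 'ee_rot': [[0.3022, 0.9533, -0.0], [0.9533, -0.3022, 0.0], [0.0, -0.0, -1.0]], 'contact_force': [0.0901, 0.4124, 0.2768], 'opening': 0.0479}
max diff at basket 20
max diff at basket 19
max diff at basket 18
max diff at basket 22
other items top diff [2, 2, 2, 79]
```

View pics/s7c.png

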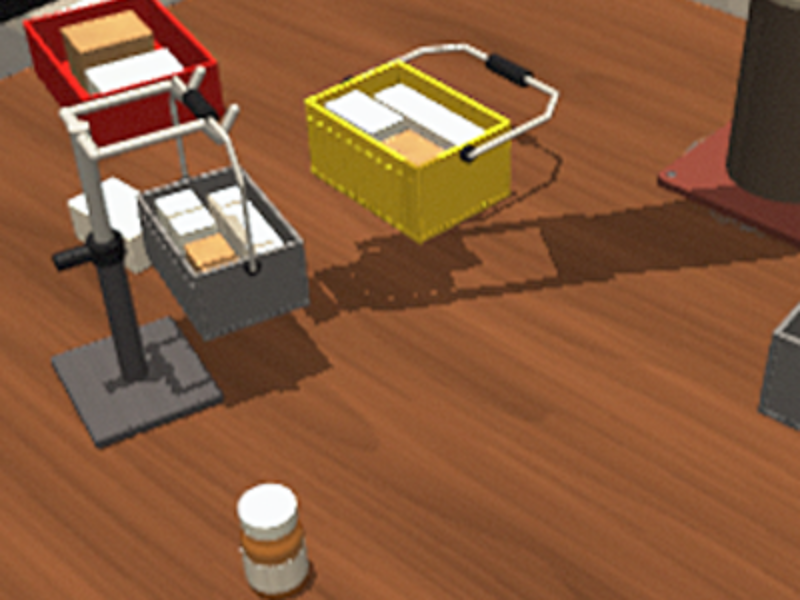

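The basket hangs from both notches (display (180,85) and (220,120)), level and still. The carton, jar and yellow basket look unmoved; the 79 in the carton's top-view patch is probably the arm covering it. I'll hand the job in.

```bash
python3 -c "
from plant import *
print(job_done())"
```

```text
the job is handed in; nothing more can be done
None
```

The small grey basket now hangs on the stand's twin hook with its wire in both notches, and I handed the job in at about 25 s.

I held the roller, swung the handle upright while the basket stayed standing, and carried it to the stand. I then went over the prong tips from the front and lowered it in 1 mm steps. The wire seated with its centre about 0.257 m up. I opened the gripper only when the wrist force read about zero and withdrew straight up.

**Last checks:**
- **Hanging:** the last picture shows the wire in both notches and the basket level by eye. I did not measure the tilt.
- **Stillness:** four later frames differed from that picture only by a constant pixel noise.
- **Other things:** the jar, tape and large grey basket showed no change from above. The top-view check on the carton did not agree, probably because the arm covered it. In the scene picture the carton looks unmoved.

**Hook load:** it peaked at roughly 9–10 N, under the 12 N limit. It got that high from the last 1 mm step after contact, and again from a 2 mm sideways test that showed the wire was already held from both sides. I took both back before letting go.

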